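# Coat the last copper cup and put it on the stack

### The job

Take the flat brush out of its sloping rest, dip it into the leaning metal pot until all its bristles are below the rim, and then dab the bristle end on the inside bottom of the copper cup that stands on its own. Lay the brush back in its rest as it was, bristles down against the stop, and only then pick up that cup and nest it upright in the top cup of the stack of two. Do not tip the cups or shift the stack, and leave the mallet, the tray and the tin alone.

Things in the scene. Friction and masses are not known exactly. Their poses are not given: they have to be found in the camera images.
- brush: Flat brush, 180 mm long, 16 thick, 80 g. Origin: centre of the bristle end; z runs to the handle end, y across the width, x through the thickness. Dark bristles z 0-45 (26 wide), steel ferrule z 45-67 (28 wide), light wooden handle z 67-180 (20 wide). Starts in its rest, handle end up and leaning towards the robot; z above 100 is clear of the rest: grip it hard across y near z 130.
- channel: Fixed wooden channel of the brush rest. Origin: middle of its floor at the bottom stop, 38 mm above the table. z up the channel, leaning 40 deg from vertical towards the robot; y across; x out of the floor, up and away from the robot. Floor 58 mm wide, to z 100; side walls 46 mm apart, 19 high, to z 77. The brush lies with its origin at x 8 mm, axes parallel. Foot 150 x 90 mm.
- pot: Fixed open round metal pot in a low iron cradle (130 x 90 mm), leaning 40 deg from vertical with its mouth towards the robot. Origin: centre of its underside, 32 mm above the table; z is its axis, out of the mouth. Rim at z 84 mm, outer diameter 62; inside diameter 54 at the rim, 50 at the inner floor (z 6 mm). Empty.
- cup: Copper cup standing alone, stepped, 85 mm high: lower part (z 0-40) 50-53 mm in outer diameter, then a shoulder at z 40, upper part (z 40-85) 66-68 mm. Wall 3.5 mm; inside diameter 60 at the rim, 43 at the inner floor (z 6 mm). 150 g. Origin: centre of its underside; z up.
- stack: The stack: two copper cups of the same shape wedged one in the other (they stay together), 130 mm high, 320 g, loose on the table. Origin: centre of the lower cup's underside; z up. The open upper cup's underside is at z 45 mm, its rim at z 130. A nested cup's shoulder sits on the rim of the cup below, so the single cup comes to rest with its underside at z 90 of the stack.
- mallet: Bystander: wooden mallet lying on its side, head 64 mm thick and 130 mm long, handle 170 mm. Origin: underside of the head's centre; the handle runs along +x.
- tray: Bystander: round copper tray 170 mm across, 20 mm high. Origin: centre of its underside.
- tin: Bystander: closed dark tin, 70 mm across, 90 mm high. Origin: centre of its underside.
Not all that is in view belongs to the job. Of the things like the brush, leave any that is pink; of the rest the smaller one is meant.

How it is judged:
By the outcome, as a careful person would: the job done as asked, in the order asked, and still so for the second after the job is handed in, with the robot touching nothing.
It also fails if it takes over 72 s, if anything falls off the work surface, if the arm or the gripper's body presses on something with over 40 N, if the wrist force passes 120 N, or if a joint passes its speed limit or range.

### The arm

A 7-joint arm with a two-finger parallel gripper is mounted at the origin on the work surface. World frame = base frame: x ahead of the robot, y to its left, z up, the work surface at z = 0. Lengths are in m, angles in rad, forces in N, time in s.
With the tool pointing down it reaches from about 0.4 to 0.85 m from the base axis. Payload 4.5 kg.
Tool frame: the origin (TCP) lies midway between the tips of the shut fingers; the grasp point (between the pads) lies 19 mm behind it; z points along the fingers, y is the line along which they close (so a half turn about z gives the same grasp; the last joint's range is limited). The gripper opens to 88 mm and grips with 3 to 60 N. Pads are 18 mm wide; open, the fingers measure 123 mm over their backs; the gripper's body (75 mm by 187 mm) begins 45 mm behind the grasp point.
Start: joints at [1.336, 0.689, -0.195, 1.565, 0.157, 0.902, -0.215], TCP at [0.166, -0.603, 0.239] pointing down, gripper open.
Joint ranges: [-3.01, 3.01], [-0.46, 2.08], [-1.47, 1.51], [0.13, 2.56], [-1, 4.14], [0.04, 2.09], [-2.66, 2.66]. Speed limits (rad/s): [2.57, 2.57, 3.14, 3.14, 3.14, 3.14, 3.14].

### API

Orientations are given as a unit quaternion [x, y, z, w].
In Python, from plant import sensors, eyes, finish_job gives the robot as it stands.
- The arm moves only by the tool send_rows, never from a script. Its argument "rows" is text: rows parted by semicolons, each of 4 numbers parted by spaces: the shift along the tool's x, y, z normalised to -1 to 1, where 1 is 30 cm, then the turn about the tool's z normalised to -1 to 1, where 1 is 2 pi rad. A call has 1 to 10 rows; each row is the pose to reach, as a shift and turn from the pose commanded when the call began, along the tool's axes at that moment, turning the shorter way round; what a row does not reach only later rows make up. A row lasts 1/12 s, in which the tool goes at most 41.7 mm and 7.16 degrees, less where a joint would pass 70% of its speed; a pose out of reach is approached as far as the arm can. A call with a number of a shift or a turn outside -1 to 1 is refused whole. A call with a gripper value outside its range is refused whole. "jaw" is the closure, from -1 (fully open) to 1 (shut), set as the call begins (left out, the last holds). The fingers move at their own pace and stop on an object; "force" is the grip in N (left out, the last holds). Time passes only in rows, so rows that repeat a pose let the fingers close. It gives the time, the measured TCP pose, the force, the opening and the grip force at its end, in the units of the state.
- sensors.get_state(): the state, without advancing time (a new reading comes with each control period).
- eyes.snapshot(name): name is "scene" or "top" or "wrist"; returns (picture, depth): 480x640x3 uint8, red, green, blue; 480x640 float32, m along the optical axis (not along the pixel's ray), 0 where there is no reading.
- eyes.calibration(name): a dict with "fov_y" (degrees; the focal length in pixels is half the picture's height over the tangent of half this angle, whatever the lens; pixels are square), "cx", "cy" (the principal point, pixels), "world_from_camera" (4x4, takes a point from camera to world coordinates). Camera axes: x right, y down, z forward; pixel columns grow to the right and rows downward; lengths in m; the calibration is good to about 2 mm. A picture is of the moment at which its call begins: read the wrist's pose just before it. calibration takes no time and is no camera call; for the wrist camera it gives the pose at the moment of the call.
- finish_job(): hands the job in; it is judged then, once.
The state is a dict: "clock": time; "q": joint angles; "qd": joint speeds; "joint_torque": joint torques, N m; "tool_pos": TCP position; "eef_rot": TCP orientation; "contact_force": force on the tool from outside, world axes, zero at the start; "moment": the same for the moment, N m; "opening": opening from 0.0 (shut) to 1.0 (fully open); "finger_force": force on a finger pad.
Only numpy, scipy, OpenCV 4.12 (cv2) and the standard library are available. Lean on these libraries where they do the work, as an engineer would, in place of code of your own. Each camera call takes 0.05 s, during which the arm holds its last target. There are 200 camera calls.

## Working session

There is one attempt and no reset: what is moved stays moved. The work goes in short steps, Python scripts to look and compute and a tool call to move; the robot and the scene stay as the last step left them, time stands still between calls to the robot, and variables do not carry over. Pictures are saved under pics/ and viewed, at most 10 in all, crops included, and the job is handed in when it is done.

Besides the shell and the picture viewer there is one more tool, called after ">>>" as name(argument=value, ...) on one line, values as JSON. send_rows: Moves the arm, as the interface text tells. Scaled input: -1 to 1 covers 30 cm each way for a shift and 2 pi rad each way for a turn. Its arguments: {"type":"object","properties":{"rows":{"type":"string"},"jaw":{"type":"number"},"force":{"type":"number"}},"required":["rows"]}

```bash
mkdir -p pics; cat > h.py <<'E'
import numpy as np,cv2
from plant import sensors,eyes
from scipy.spatial.transform import Rotation as R
def snap(n,f=None):
    c=eyes.calibration(n); p,d=eyes.snapshot(n)
    if f: cv2.imwrite('pics/'+f,p[:,:,::-1]); np.savez('pics/'+f+'.npz',p=p,d=d,**{k:np.array(v) for k,v in c.items()})
    return p,d,c
def cloud(d,c):
    f=240/np.tan(np.radians(float(c['fov_y']))/2); v,u=np.mgrid[:480,:640]
    P=np.stack([(u-c['cx'])*d/f,(v-c['cy'])*d/f,d],-1); T=np.array(c['world_from_camera'])
    W=P@T[:3,:3].T+T[:3,3]; W[d<=0]=np.nan; return W
def load(f):
    z=np.load('pics/'+f+'.npz'); return z['p'],z['d'],{k:z[k] for k in ('fov_y','cx','cy','world_from_camera')}
E
python3 - <<'E'
from h import *
s=sensors.get_state()
for k,v in s.items(): print(k,np.round(v,4))
print(R.from_quat(s['eef_rot']).as_matrix().round(4))
for n in('scene','top'):
    p,d,c=snap(n,n+'1.png'); print(n,c['fov_y'],c['cx'],c['cy'],np.round(c['world_from_camera'],3).tolist(),(d>0).mean())
E
```

```text
clock 0.0
q [ 1.3358  0.69   -0.1945  1.5663  0.1573  0.9025 -0.2151]
qd [ 0.0017  0.     -0.0018  0.0005  0.001  -0.0013  0.0009]
joint_torque [-1.00000e-04 -5.27565e+01 -1.26690e+00 -1.53430e+01 -5.26000e-02
  6.50000e-03  2.00000e-04]
tool_pos [ 0.1658 -0.602   0.2379]
eef_rot [ 9.91e-01  1.34e-01 -2.00e-04 -9.00e-04]
contact_force [-0.5344  0.6166 -0.1018]
moment [-0.0536 -0.0424 -0.0064]
finger_force 0.0
opening 1.0054
[[ 9.641e-01  2.656e-01 -6.000e-04]
 [ 2.656e-01 -9.641e-01  1.700e-03]
 [-1.000e-04 -1.800e-03 -1.000e+00]]
scene 52.985583158000054 318.65612690487984 239.37863345326 [[-0.47, 0.583, -0.663, 1.253], [0.883, 0.307, -0.356, 0.309], [-0.004, -0.753, -0.659, 0.737], [0.0, 0.0, 0.0, 1.0]] 0.9961360677083333
top 54.290515919385435 316.77517603154297 238.05643949846046 [[-0.005, -0.998, 0.063, 0.488], [-1.0, 0.006, 0.024, -0.085], [-0.024, -0.063, -0.998, 1.173], [0.0, 0.0, 0.0, 1.0]] 0.9959895833333333
```

View pics/scene1.png

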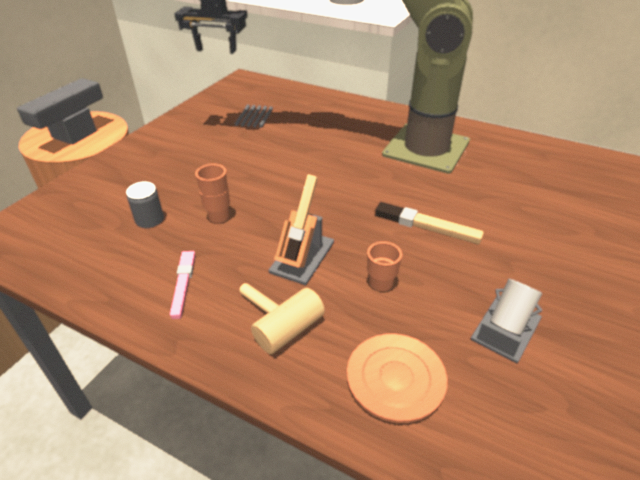

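View pics/top1.png

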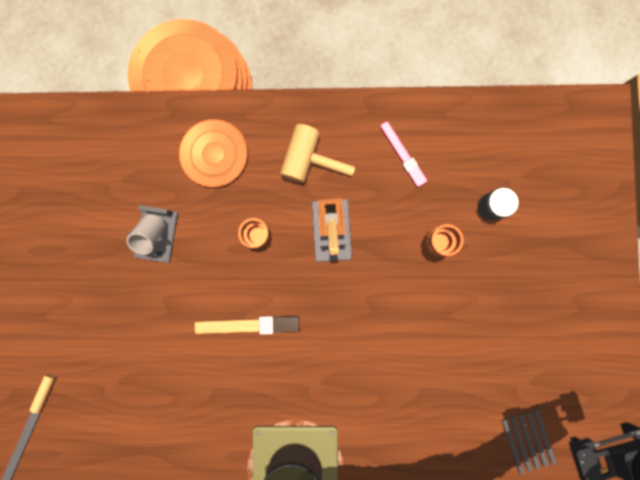

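```bash
cat >> h.py <<'E'
def circ(xy):
    A=np.c_[2*xy,np.ones(len(xy))]; s=np.linalg.lstsq(A,(xy**2).sum(1),rcond=None)[0]
    return s[:2],np.sqrt(s[2]+s[:2]@s[:2])
def rim(W,u0,u1,v0,v1,z):
    w=W[v0:v1,u0:u1].reshape(-1,3); w=w[np.abs(w[:,2]-z)<.006]; (x,y),r=circ(w[:,:2])
    e=cv2.minEnclosingCircle(w[:,:2].astype(np.float32)); return len(w),np.round([x,y,r],4),np.round(e[0]+(e[1],),4),w[:,2].mean()
E
python3 - <<'E'
from h import *
for n in('top','scene'):
    p,d,c=load(n+'1.png'); W=cloud(d,c)
    if n=='top':
        print('table',np.nanmedian(W[280:300,230:400,2]))
        print('cup',rim(W,230,278,210,258,.085)); print('stack',rim(W,420,475,215,268,.13))
        B=(305,365,190,270); pot=(120,185,200,268)
    else:
        print('cup',rim(W,360,410,235,295,.085)); print('stack',rim(W,190,235,158,230,.13))
        B=(265,340,170,290); pot=(465,550,270,360)
    u0,u1,v0,v1=B; w=W[v0:v1,u0:u1].reshape(-1,3); col=p[v0:v1,u0:u1].reshape(-1,3).astype(float)
    hsv=cv2.cvtColor(p[v0:v1,u0:u1],cv2.COLOR_RGB2HSV).reshape(-1,3).astype(int)
    m=(w[:,2]>.125)&(w[:,2]<.3)
    q=w[m]; mu=q.mean(0); U,S,V=np.linalg.svd(q-mu); ax=V[0]*np.sign(V[0][2]); t=(q-mu)@ax
    print(n,'handle',len(q),mu.round(4),ax.round(3),'tilt',np.degrees(np.arccos(ax[2])).round(1),'ends',(mu+ax*t.min()).round(4),(mu+ax*t.max()).round(4),'S',(S/np.sqrt(len(q))).round(4),'n',V[2].round(3), 'zmax',q[:,2].max())
    u0,u1,v0,v1=pot; w=W[v0:v1,u0:u1].reshape(-1,3); q=w[w[:,2]>.06]
    print('pot',len(q),q.min(0).round(3),q.max(0).round(3))
t=cv2.imread('pics/top1.png'); s=cv2.imread('pics/scene1.png')
a=cv2.resize(t[195:270,115:185],(400,428),interpolation=3)
b=cv2.resize(s[265:360,465:550],(383,428),interpolation=3)
cv2.imwrite('pics/pot.png',np.hstack([a,b]))
E
```

```text
table 0.0010386083326410223
cup (151, array([0.5701, 0.0906, 0.0318]), array([0.5706, 0.091 , 0.0343]), np.float64(0.08555680837093178))
stack (191, array([ 0.5482, -0.3481,  0.0321]), array([ 0.5482, -0.3483,  0.0345]), np.float64(0.13046759221047705))
top handle 255 [ 0.5465 -0.0954  0.1619] [-0.692 -0.043  0.721] tilt 43.9 ends [ 0.5817 -0.0932  0.1252] [ 0.5221 -0.0969  0.1873] S [0.0265 0.0057 0.0033] n [0.72  0.032 0.693] zmax 0.1889144918510416
pot 827 [0.522 0.31  0.06 ] [0.637 0.39  0.118]
cup (269, array([0.5723, 0.0909, 0.032 ]), array([0.5714, 0.0904, 0.0357]), np.float64(0.0835119327826661))
stack (199, array([ 0.5501, -0.3483,  0.0322]), array([ 0.5483, -0.348 ,  0.0365]), np.float64(0.1281156520566915))
scene handle 412 [ 0.5525 -0.0934  0.1548] [-0.647 -0.035  0.761] tilt 40.4 ends [ 0.5791 -0.0919  0.1234] [ 0.5267 -0.0948  0.1851] S [0.0228 0.0063 0.003 ] n [0.714 0.322 0.622] zmax 0.18565330506745825
pot 1483 [0.523 0.308 0.06 ] [0.633 0.393 0.117]
```

View pics/pot.png

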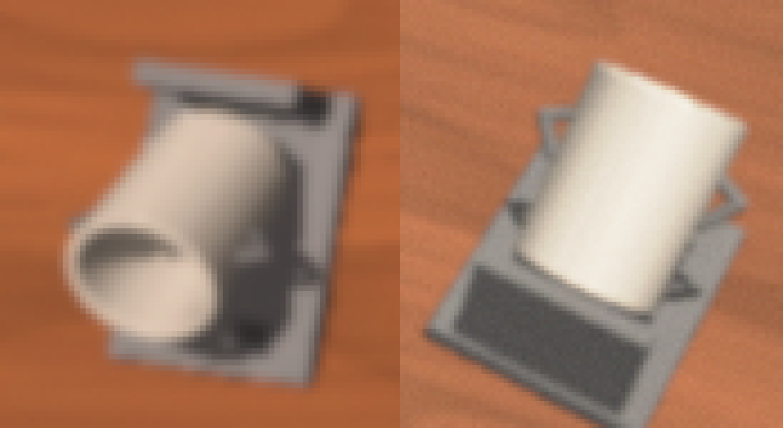

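```bash
cat > fit.py <<'E'
from h import *
from scipy.optimize import least_squares
a=np.radians(40)
def frame(yaw): # lean toward -x rotated by yaw
    z=np.array([-np.sin(a)*np.cos(yaw),-np.sin(a)*np.sin(yaw),np.cos(a)]); y=np.array([-np.sin(yaw),np.cos(yaw),0]); return np.stack([np.cross(y,z),y,z],1)
def sdpot(p,w):
    l=(w-[p[0],p[1],.032])@frame(p[2]); r=np.hypot(l[:,0],l[:,1])
    return np.where(np.abs(r-.031)<np.abs(r-.026),r-.031,r-.026)*(1)+0, l
def fpot(p,w):
    s,l=sdpot(p,w); return np.r_[s, np.maximum(l[:,2]-.084,0)]
def sdbr(p,w):
    l=(w-[p[0],p[1],.038])@frame(p[2])-[.008,0,.1235]; q=np.abs(l)-[.008,.010,.0565]
    return np.linalg.norm(np.maximum(q,0),axis=1)+np.minimum(q.max(1),0)
if __name__=='__main__':
    pw={};bw={}
    for n,B,P in(('top',(305,365,190,270),(120,185,200,268)),('scene',(265,340,170,290),(465,550,270,360))):
        p,d,c=load(n+'1.png'); W=cloud(d,c)
        k=lambda b:W[b[2]:b[3],b[0]:b[1]].reshape(-1,3)
        w=k(P); pw[n]=w[(w[:,2]>.06)]
        w=k(B); w=w[(w[:,2]>.125)&(w[:,2]<.25)]; bw[n]=w
    for nm,f,D,x0 in(('pot',fpot,pw,[.6,.345,.1]),('brush',sdbr,bw,[.65,-.09,.05])):
        D=dict(D,both=np.vstack(list(D.values())))
        for n,w in D.items():
            r=least_squares(f,x0,args=(w,),loss='soft_l1',f_scale=.002); print(nm,n,len(w),r.x.round(4),np.degrees(r.x[2]).round(1),'res',np.median(np.abs(r.fun)).round(4))
E
python3 fit.py
python3 - <<'E'
from h import *
p,d,c=load('top1.png'); a=cv2.resize(p[190:270,300:370],(525,600),interpolation=3)[:,:,::-1]; cv2.imwrite('pics/rest.png',a)
E
```

```text
pot top 827 [ 0.5981  0.346  -0.1458] -8.4 res 0.0002
pot scene 1483 [ 0.6021  0.3462 -0.1885] -10.8 res 0.0001
pot both 2310 [ 0.5978  0.3452 -0.1586] -9.1 res 0.0001
brush top 255 [ 0.6455 -0.1197 -0.2602] -14.9 res 0.0033
brush scene 412 [ 0.6482 -0.0745  0.2113] 12.1 res 0.0018
brush both 667 [ 0.6473 -0.0721  0.2406] 13.8 res 0.0022
```

View pics/rest.png

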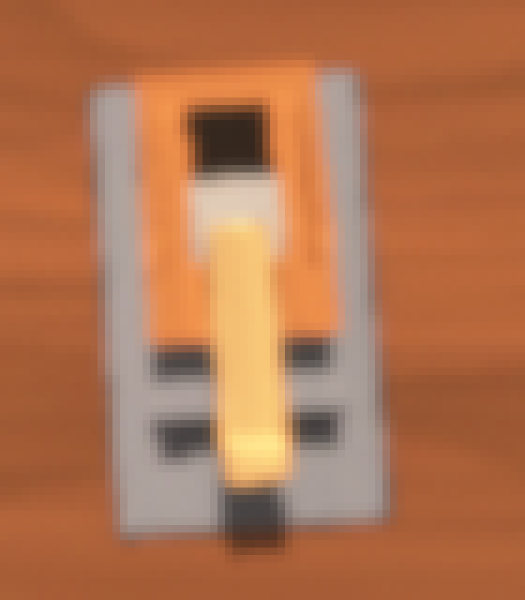

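```bash
python3 - <<'E'
from fit import *
D={}
for n,B in(('top',(305,365,190,270)),('scene',(265,340,170,290))):
    p,d,c=load(n+'1.png'); W=cloud(d,c); u0,u1,v0,v1=B
    h=cv2.cvtColor(p,cv2.COLOR_RGB2HSV)[v0:v1,u0:u1].reshape(-1,3); w=W[v0:v1,u0:u1].reshape(-1,3)
    m=(h[:,0]>14)&(h[:,0]<32)&(h[:,2]>120)&(w[:,2]>.10)&(w[:,2]<.2); D[n]=w[m]
D['both']=np.vstack(list(D.values()))
for n,w in D.items():
    for fx in(0,1):
        f=(lambda p:sdbr(p,w)) if not fx else (lambda p:sdbr([p[0],p[1],.065],w))
        r=least_squares(f,[.65,-.09,.06][:3-fx],loss='soft_l1',f_scale=.001); print(n,len(w),r.x.round(4),np.median(np.abs(r.fun)).round(4))
x=r.x
for n,B in(('t',None),):
  F=frame(.065)
  for z in(0,.13,.18): print(z,(np.array([x[0],x[1],.038])+F@[.008,0,z]).round(4))
E
```

```text
top 301 [ 0.6512 -0.0996 -0.0597] 0.0014
top 301 [ 0.6512 -0.0908] 0.0015
scene 633 [ 0.649  -0.0787  0.1789] 0.0019
scene 633 [ 0.6501 -0.0869] 0.0018
both 934 [ 0.6495 -0.0798  0.1673] 0.0018
both 934 [ 0.6507 -0.0892] 0.0017
0 [ 0.6568 -0.0888  0.0431]
0.13 [ 0.5734 -0.0942  0.1427]
0.18 [ 0.5413 -0.0963  0.181 ]
```

>>> send_rows(rows="0.867 -0.637 0 0.0325;0.867 -0.637 0 0.0325;0.867 -0.637 0 0.0325;0.867 -0.637 0 0.0325;0.867 -0.637 0 0.0325;0.867 -0.637 0 0.0325;0.867 -0.637 0 0.0325;0.867 -0.637 0 0.0325;0.867 -0.637 0 0.0325;0.867 -0.637 0 0.0325", jaw=-1, force=25)

```text
clock: 0.93
tool_pos: [0.3673, -0.3474, 0.2386]
eef_rot: [0.999, 0.035, 0.0, -0.0]
contact_force: [-0.2, -0.2, 0.3]
opening: 1.0
finger_force: 0.0
```

>>> send_rows(rows="0.723 -0.805 0 0;0.723 -0.805 0 0;0.723 -0.805 0 0;0.723 -0.805 0 0;0.723 -0.805 0 0;0.723 -0.805 0 0;0.723 -0.805 0 0;0.723 -0.805 0 0;0.723 -0.805 0 0;0.723 -0.805 0 0")

```text
clock: 1.77
tool_pos: [0.5674, -0.0941, 0.2382]
eef_rot: [0.999, 0.033, -0.0, 0.0]
contact_force: [-0.0, -0.3, 0.0]
opening: 0.997
finger_force: 0.0
```

```bash
python3 - <<'E'
from fit import *
s=sensors.get_state(); M=R.from_quat(s['eef_rot']).as_matrix(); print(s['clock'],np.round(s['tool_pos'],4),M.round(3).tolist())
p,d,c=snap('wrist','w1.png'); W=cloud(d,c); print(np.round(c['world_from_camera'],3).tolist())
E
```

```text
1.7667 [ 0.5674 -0.0941  0.2382] [[0.998, 0.066, -0.0], [0.066, -0.998, -0.0], [-0.0, 0.0, -1.0]]
[[0.065, -0.95, -0.307, 0.646], [-0.998, -0.062, -0.021, -0.089], [0.001, 0.307, -0.952, 0.384], [0.0, 0.0, 0.0, 1.0]]
```

View pics/w1.png

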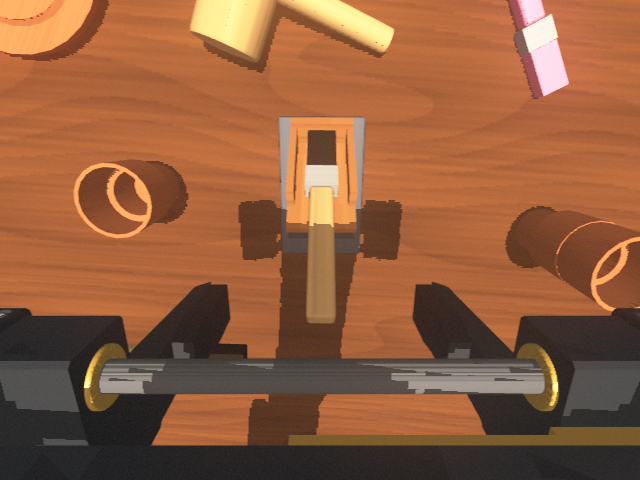

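```bash
python3 - <<'E'
from fit import *
p,d,c=load('w1.png'); W=cloud(d,c)
for v in(135,150,180,200,220,250,280,310,318):
    r=W[v]; u=np.arange(640); m=(u>295)&(u<350)
    z=r[321,2]; k=m&(np.abs(r[:,2]-z)<.004); print(v,r[321].round(4),'edges',r[k,1].min().round(4),r[k,1].max().round(4),'mid',(r[k,1].min()/2+r[k,1].max()/2).round(4))
u0=slice(300,342); w=W[200:322,u0].reshape(-1,3); w=w[(w[:,2]>.11)&(w[:,2]<.195)]
r=least_squares(lambda q:sdbr([q[0],q[1],.065],w),[.65,-.09],loss='soft_l1',f_scale=.001); print(r.x,np.median(abs(r.fun)))
F=frame(.065); print((np.array([r.x[0],r.x[1],.038])+F@[.008,0,.140]).round(4))
E
```

```text
135 [ 0.6383 -0.0896  0.054 ] edges -0.1151 -0.0667 mid -0.0909
150 [ 0.6259 -0.0904  0.0694] edges -0.115 -0.0779 mid -0.0965
180 [ 0.6031 -0.0919  0.0945] edges -0.1146 -0.0776 mid -0.0961
200 [ 0.5898 -0.0927  0.1124] edges -0.1016 -0.083 mid -0.0923
220 [ 0.5773 -0.0935  0.1276] edges -0.1029 -0.0834 mid -0.0932
250 [ 0.5603 -0.0946  0.1484] edges -0.1035 -0.0843 mid -0.0939
280 [ 0.5444 -0.0956  0.1655] edges -0.1048 -0.0851 mid -0.095
310 [ 0.5308 -0.0965  0.1829] edges -0.1052 -0.0866 mid -0.0959
318 [ 0.5253 -0.0968  0.1837] edges -0.1049 -0.0876 mid -0.0962
[ 0.65066968 -0.08850317] 0.0008360719781867173
[ 0.567  -0.094   0.1504]
```

```bash
python3 - <<'E'
from fit import *
p,d,c=load('w1.png'); W=cloud(d,c)
w=W[130:322,300:342].reshape(-1,3); w=w[(w[:,2]>.11)&(w[:,2]<.195)]
for x0 in(.63,.62):
  r=least_squares(lambda q:sdbr([q[0],q[1],.065],w),[x0,-.09],loss='soft_l1',f_scale=.001); print(r.x,np.median(abs(r.fun)))
F=frame(.065); print((np.array([r.x[0],r.x[1],.038])+F@[.008,0,.140]).round(4))
for n,P in(('top',(120,185,200,268)),('scene',(465,550,270,360))):
    p,d,c=load(n+'1.png'); W=cloud(d,c); w=W[P[2]:P[3],P[0]:P[1]].reshape(-1,3)
    h=w[w[:,2]>.112].mean(0); print('rim high',h.round(4)); w=w[w[:,2]>.06]
    for x0 in(.57,.58,.61,.63):
      for y0 in (.32,.345,.37):
        r=least_squares(fpot,[x0,y0,-.1],args=(w,),loss='soft_l1',f_scale=.001); l=(w-[*r.x[:2],.032])@frame(r.x[2]); print(x0,r.x.round(4),r.cost.round(6),l[:,2].max().round(4))
    F=frame(r.x[2]); print('pred high',(np.array([*r.x[:2],.032])+F@[.029,0,.084]).round(4))
E
```

```text
[ 0.63052526 -0.08947155] 0.0004720022050082942
[ 0.65068586 -0.08850192] 0.0008272983134963918
[ 0.567  -0.0939  0.1504]
rim high [0.5669 0.3478 0.1143]
0.57 [ 0.5981  0.3461 -0.1453] 0.000707 0.0875
0.57 [ 0.5983  0.3416 -0.1593] 0.000772 0.0882
0.57 [ 0.5981  0.3461 -0.1453] 0.000707 0.0875
0.58 [ 0.5981  0.3462 -0.1445] 0.000707 0.0875
0.58 [ 0.5981  0.3462 -0.1445] 0.000707 0.0875
0.58 [ 0.5983  0.3416 -0.1593] 0.000772 0.0882
0.61 [ 0.5981  0.3462 -0.1445] 0.000707 0.0875
0.61 [ 0.5981  0.3462 -0.1445] 0.000707 0.0875
0.61 [ 0.5981  0.3462 -0.1445] 0.000707 0.0875
0.63 [ 0.5983  0.3416 -0.1593] 0.000772 0.0882
0.63 [ 0.5981  0.3462 -0.1445] 0.000707 0.0875
0.63 [ 0.5983  0.3416 -0.1593] 0.000772 0.0882
pred high [0.567  0.3467 0.115 ]
rim high [0.5693 0.3499 0.1141]
0.57 [ 0.5976  0.3445 -0.1722] 0.001169 0.0839
0.57 [ 0.5976  0.3445 -0.1722] 0.001169 0.0839
0.57 [ 0.6015  0.3417 -0.1588] 0.001402 0.0864
0.58 [ 0.5976  0.3445 -0.1722] 0.001169 0.0839
0.58 [ 0.5976  0.3445 -0.1722] 0.001169 0.0839
0.58 [ 0.5976  0.3445 -0.1722] 0.001169 0.0839
0.61 [ 0.5976  0.3445 -0.1722] 0.001169 0.0839
0.61 [ 0.5976  0.3445 -0.1722] 0.001169 0.0839
0.61 [ 0.5976  0.3445 -0.1722] 0.001169 0.0839
0.63 [ 0.5976  0.3445 -0.1722] 0.001169 0.0839
0.63 [ 0.6021  0.3462 -0.1905] 0.001303 0.0868
0.63 [ 0.5976  0.3445 -0.1722] 0.001169 0.0839
pred high [0.5663 0.3499 0.115 ]
```

>>> send_rows(rows="-0.069 0 0 0;-0.069 0 0.1 0;-0.069 0 0.2 0;-0.069 0 0.3 0;-0.069 0 0.356 0;-0.069 0 0.356 0;-0.069 0 0.356 0")

```text
clock: 2.4
tool_pos: [0.5448, -0.0983, 0.1316]
eef_rot: [1.0, 0.03, -0.001, 0.001]
contact_force: [0.3, -0.1, 0.7]
opening: 0.998
finger_force: 0.0
```

>>> send_rows(rows="0 0 0 0;0 0 0 0;0 0 0 0;0 0 0 0;0 0 0 0;0 0 0 0;0 0 0 0;0 0 0 0", jaw=1, force=40)

```text
clock: 3.07
tool_pos: [0.5462, -0.0955, 0.132]
eef_rot: [0.999, 0.032, 0.0, 0.0]
contact_force: [0.6, 0.0, -0.2]
opening: 0.421
finger_force: 0.0
```

>>> send_rows(rows="0 0 0 0;0 0 0 0;0 0 0 0;0 0 0 0;0 0 0 0;0 0 0 0")

```text
clock: 3.57
tool_pos: [0.5462, -0.0956, 0.1319]
eef_rot: [0.999, 0.032, -0.0, 0.0]
contact_force: [0.2, 0.0, -0.4]
opening: 0.222
finger_force: 40.0
```

>>> send_rows(rows="0 0 -0.1 0;0 0 -0.2 0;0 0 -0.3 0;0 0 -0.4 0;0 0 -0.4 0;0 0 -0.4 0")

```text
clock: 4.07
tool_pos: [0.547, -0.0957, 0.2533]
eef_rot: [0.999, 0.032, 0.002, 0.0]
contact_force: [-0.3, -0.0, -0.8]
opening: 0.223
finger_force: 40.0
```

>>> send_rows(rows="-0.288 -0.79 0 0.035;-0.288 -0.79 0 0.035;-0.288 -0.79 0 0.035;-0.288 -0.79 0 0.035;-0.288 -0.79 0 0.035;-0.288 -0.79 0 0.035;-0.288 -0.79 0 0.035;-0.288 -0.79 0 0.035;-0.288 -0.79 0 0.035")

```text
clock: 4.82
tool_pos: [0.4441, 0.1347, 0.2509]
eef_rot: [0.997, -0.077, -0.001, 0.001]
contact_force: [0.3, 0.1, -0.9]
opening: 0.221
finger_force: 40.0
```

```bash
cat > go.py <<'E'
from h import *
import sys
# go.py x y z yawdeg : tool shift (normalised) to TCP target from now
def rel(x,y,z,yaw=None):
    s=sensors.get_state(); M=R.from_quat(s['eef_rot']).as_matrix(); yw=np.degrees(np.arctan2(M[1,0],M[0,0]))
    print('clock',s['clock'],'at',np.round(s['tool_pos'],4),'yaw',yw.round(2),'rel',(M.T@(np.array([x,y,z])-s['tool_pos'])/.3).round(3),'turn',None if yaw is None else round((yw-yaw)/360,4),'F',np.round(s['contact_force'],1),'op',s['opening'])
if __name__=='__main__': rel(*map(float,sys.argv[1:]))
E
python3 go.py .4297 .3723 .216 -8.9
python3 - <<'E'
from h import *
snap('scene','s2.png'); snap('wrist','w2.png')
a=cv2.imread('pics/s2.png')[60:360,200:600]; b=cv2.imread('pics/w2.png')
cv2.imwrite('pics/v2.png',np.vstack([cv2.resize(a,(600,300))*1,cv2.resize(b,(600,300))]))
E
```

```text
clock 4.8167 at [0.4441 0.1347 0.2509] yaw -8.87 rel [-0.169 -0.775  0.115] turn 0.0001 F [ 0.3  0.1 -0.9] op 0.22123183838948432
```

View pics/v2.png

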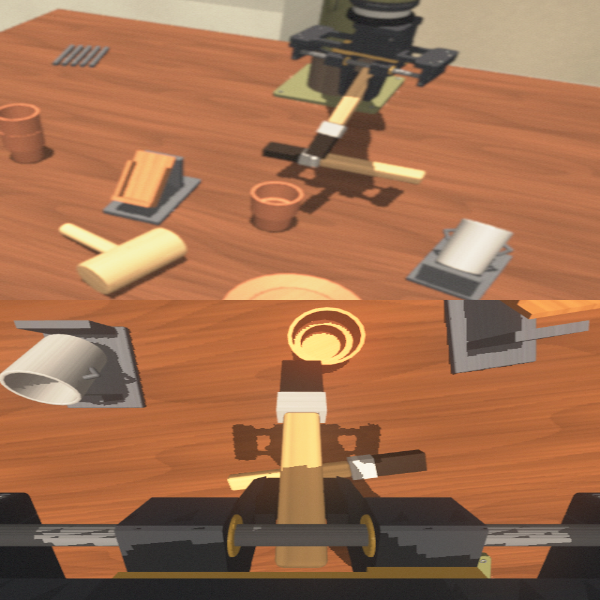

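>>> send_rows(rows="-0.169 -0.775 0 0;-0.169 -0.775 0 0;-0.169 -0.775 0 0;-0.169 -0.775 0 0;-0.169 -0.775 0 0;-0.169 -0.775 0.05 0;-0.169 -0.775 0.115 0;-0.169 -0.775 0.115 0;-0.169 -0.775 0.115 0")

```text
clock: 5.67
tool_pos: [0.4312, 0.3701, 0.2163]
eef_rot: [0.997, -0.079, -0.001, 0.002]
contact_force: [0.6, -0.2, -0.8]
opening: 0.217
finger_force: 40.0
```

```bash
cat >> h.py <<'E'
def brush():
    """brush pose in tool frame from the wrist camera: top-face line -> tilt and tip"""
    s=sensors.get_state(); M=R.from_quat(s['eef_rot']).as_matrix(); t=np.array(s['tool_pos'])
    p,d,c=snap('wrist'); W=cloud(d,c); L=(W-t)@M
    m=(np.abs(L[...,1])<.009)&(L[...,2]>-.02)&(L[...,2]<.125)&(np.abs(L[...,0])<.14); m[330:]=False
    n,lab=cv2.connectedComponents(m.astype(np.uint8)); big=max(range(1,n),key=lambda k:(lab==k).sum()); l=L[lab==big]
    x,z=l[:,0],l[:,2]
    k=np.median
    V=np.c_[x,z]; mu=V.mean(0)
    for _ in range(5):
        u=np.linalg.svd(V-mu,full_matrices=False)[2][0]; u*=np.sign(u[1]); r=(V-mu)@[-u[1],u[0]]; V=V[np.abs(r)<max(.0015,2*r.std())]; mu=V.mean(0)
    tt=(V-mu)@u; tip=mu+u*tt.max(); nrm=np.array([u[1],-u[0]])
    cen=tip-.008*nrm*np.sign(nrm[0]); 
    print('npx',len(l),'tilt',np.degrees(np.arctan2(u[0],u[1])).round(1),'tip centre tool xz',cen.round(4),'y',l[:,1].mean().round(4),'world tip',(t+M@[cen[0],0,cen[1]]).round(4),'rms',r.std().round(4))
    return cen
E
python3 go.py .4932 .3624 .1394 -8.9; python3 -c "
from h import *
brush(); snap('wrist','w3.png'); p,d,c=load('w3.png'); W=cloud(d,c); h=W[130:300,:330].reshape(-1,3); h=h[(h[:,2]>.06)&(h[:,2]<.12)&(h[:,1]>.29)]; np.save('potw.npy',h)
from fit import *
r=least_squares(fpot,[.598,.346,-.155],args=(h,),loss='soft_l1',f_scale=.001); print(len(h),r.x.round(4),r.cost,np.median(abs(r.fun)))
"
```

```text
clock 5.6667 at [0.4312 0.3701 0.2163] yaw -9.08 rel [ 0.208 -0.008  0.256] turn -0.0005 F [ 0.6 -0.2 -0.8] op 0.2167360437047896
npx 7463 tilt 40.0 tip centre tool xz [0.0909 0.0889] y 0.0 world tip [0.5208 0.3554 0.1273] rms 0.0005
0 [ 0.598  0.346 -0.155] 0.0 nan
  return _methods._mean(a, axis=axis, dtype=dtype,
  ret = ret.dtype.type(ret / rcount)
```

View pics/w3.png

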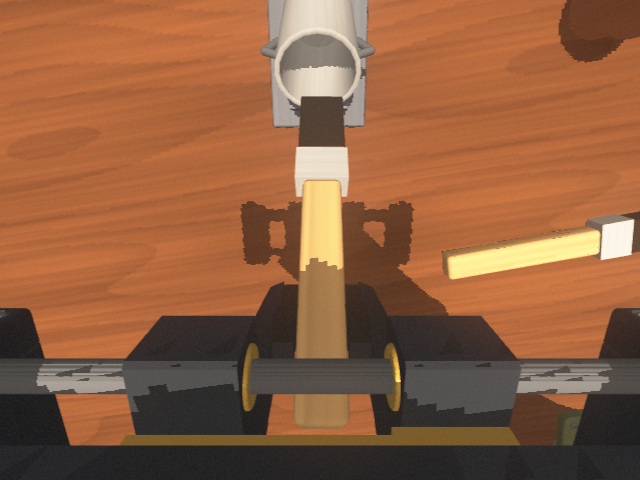

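>>> send_rows(rows="0.04 0 0.048 0;0.08 0 0.096 0;0.12 0 0.144 0;0.16 0 0.192 0;0.201 0 0.24 0;0.201 0 0.24 0;0.201 0 0.24 0;0.201 0 0.24 0")

```text
clock: 6.43
tool_pos: [0.4903, 0.3634, 0.1467]
eef_rot: [0.997, -0.078, 0.0, -0.001]
contact_force: [-1.1, 0.4, -1.0]
opening: 0.226
finger_force: 40.0
```

```bash
python3 go.py .4932 .3624 .1394 -8.9; python3 -c "
from h import *
s=sensors.get_state(); M=R.from_quat(s['eef_rot']).as_matrix(); tip=np.array(s['tool_pos'])+M@[.0909,0,.0889]
from fit import frame
print('tip in pot',((tip-[.598,.346,.032])@frame(-.155)).round(4))"
```

```text
clock 6.4333 at [0.4903 0.3634 0.1467] yaw -8.96 rel [0.01  0.002 0.024] turn -0.0002 F [-1.1  0.4 -1. ] op 0.22565721068460534
tip in pot [0.0028 0.0005 0.0315]
```

>>> send_rows(rows="0.017 0 0.02 0;0.017 0 0.02 0;0.017 0 0.02 0")

```text
clock: 6.68
tool_pos: [0.4951, 0.3628, 0.1397]
eef_rot: [0.997, -0.078, 0.0, -0.0]
contact_force: [-0.9, 0.4, -0.5]
opening: 0.222
finger_force: 40.0
```

>>> send_rows(rows="0.022 0 -0.018 0;0.043 0 -0.036 0;0.065 0 -0.053 0;0.085 0 -0.07 0;0.106 0 -0.085 0;0.125 0 -0.095 0;0.145 0 -0.103 0;0.165 0 -0.11 0;0.185 0 -0.115 0;0.185 0 -0.115 0", force=15)

```text
clock: 7.52
tool_pos: [0.5501, 0.3539, 0.1737]
eef_rot: [0.997, -0.078, -0.001, 0.0]
contact_force: [-3.3, -0.6, -2.3]
opening: 0.227
finger_force: 15.0
```

```bash
python3 go.py .5 .3624 .25 -8.9; python3 -c "
from h import *
brush(); snap('wrist','w4.png')"
```

```text
clock 7.5167 at [0.5501 0.3539 0.1737] yaw -8.93 rel [-0.17  -0.002 -0.254] turn -0.0001 F [-3.3 -0.6 -2.3] op 0.22681399742365382
npx 5291 tilt 23.2 tip centre tool xz [0.0529 0.1324] y -0.0 world tip [0.6021 0.3456 0.0411] rms 0.0064
```

```bash
python3 - <<'E'
from h import *
p,d,c=load('w4.png'); W=cloud(d,c); s=sensors.get_state(); M=R.from_quat(s['eef_rot']).as_matrix(); L=(W-s['tool_pos'])@M
for v in range(90,340,15): print(v,L[v,322].round(4),p[v,322])
E
```

```text
90 [0.1085 0.0012 0.1747] [172 103  64]
105 [0.0964 0.0012 0.1732] [183 108  67]
120 [0.0832 0.001  0.1188] [180 169 164]
135 [0.0716 0.0012 0.164 ] [171 162 156]
150 [0.0624 0.0009 0.1117] [236 224 206]
165 [0.0531 0.0009 0.0986] [235 224 206]
180 [0.0441 0.0009 0.0882] [232 221 202]
195 [0.0358 0.0008 0.0782] [230 219 199]
210 [0.0279 0.0008 0.0689] [229 218 195]
225 [0.0207 0.0007 0.0591] [228 217 195]
240 [0.0134 0.0007 0.0514] [141 114  89]
255 [0.0111 0.0006 0.0321] [139 107  72]
270 [0.0097 0.0006 0.0147] [133 102  64]
285 [0.0083 0.0005 0.0002] [135  99  67]
300 [ 0.007   0.0005 -0.0117] [133 100  61]
315 [ 0.0062  0.0004 -0.0229] [134 100  62]
330 [ 0.0052  0.0004 -0.0321] [137 103  67]
```

>>> send_rows(rows="-0.017 0 -0.02 0;-0.05 0 -0.1 0;-0.08 0 -0.2 0;-0.08 0 -0.3 0;-0.08 0 -0.4 0;-0.08 0 -0.4 0;-0.08 0 -0.4 0", force=30)

```text
clock: 8.2
tool_pos: [0.5287, 0.3588, 0.2974]
eef_rot: [0.997, -0.078, 0.004, -0.002]
contact_force: [0.6, -0.2, -1.3]
opening: 0.223
finger_force: 30.0
```

```bash
cat >> h.py <<'E'
def brush2(side=.008):
    s=sensors.get_state(); M=R.from_quat(s['eef_rot']).as_matrix(); t=np.array(s['tool_pos'])
    p,d,c=snap('wrist'); W=cloud(d,c); L=((W-t)@M)[:340,316:330].reshape(-1,3)
    l=L[(np.abs(L[:,1])<.008)&(L[:,2]>-.03)&(L[:,2]<.045)&(np.abs(L[:,0])<.1)]
    a,b=np.polyfit(l[:,2],l[:,0],1); k=np.abs(l[:,0]-a*l[:,2]-b)<.0015; a,b=np.polyfit(l[k,2],l[k,0],1); th=np.arctan(a)
    # face line x=a z+b ; axis is 8 mm towards -x ; far part of face = tip
    q=L[(np.abs(L[:,0]-a*L[:,2]-b)<.002)]; zt=q[:,2].max()
    cen=np.array([a*zt+b-.008*np.cos(th),zt+.008*np.sin(th)])
    print('tilt',np.degrees(th).round(1),'face end z',zt.round(4),'tip centre tool xz',cen.round(4),'n',k.sum()); return cen
E
python3 go.py .5587 .0927 .26 -8.9; python3 -c "
from h import *
brush2(); p,d,c=snap('wrist','w5.png'); W=cloud(d,c); print('cup',[rim(W,u,640,0,330,.085) for u in (330,)])"
```

```text
clock 8.2 at [0.5287 0.3588 0.2974] yaw -8.93 rel [0.235 0.861 0.121] turn -0.0001 F [ 0.6 -0.2 -1.3] op 0.22282424260572645
tilt 5.5 face end z 0.121 tip centre tool xz [0.012  0.1217] n 1128
cup [(1704, array([0.5575, 0.2048, 0.1215]), array([0.548 , 0.2022, 0.1473]), np.float64(0.08382992990358072))]
```

>>> send_rows(rows="0.235 0.861 0.05 0;0.235 0.861 0.05 0;0.235 0.861 0.121 0;0.235 0.861 0.121 0;0.235 0.861 0.121 0;0.235 0.861 0.121 0;0.235 0.861 0.121 0;0.235 0.861 0.121 0;0.235 0.861 0.121 0;0.235 0.861 0.121 0")

```text
clock: 9.13
tool_pos: [0.5557, 0.093, 0.2568]
eef_rot: [0.997, -0.077, -0.001, -0.0]
contact_force: [0.8, 0.6, -0.8]
opening: 0.224
finger_force: 30.0
```

```bash
python3 -c "
from h import *
c=brush2(); s=sensors.get_state(); M=R.from_quat(s['eef_rot']).as_matrix(); print('tip world',(np.array(s['tool_pos'])+M@[c[0],0,c[1]]).round(4), s['tool_pos'])
p,d,c=snap('wrist','w6.png'); W=cloud(d,c); k=(np.hypot(W[...,0]-.571,W[...,1]-.0908)<.05)
w=W[k&(np.abs(W[...,2]-.084)<.006)]; print(len(w),circ(w[:,:2]),cv2.minEnclosingCircle(w[:,:2].astype(np.float32)))
p,d,c=snap('top','t6.png'); W=cloud(d,c); w=W[(np.hypot(W[...,0]-.571,W[...,1]-.0908)<.05)&(np.abs(W[...,2]-.084)<.006)]; print(len(w))
import cv2
b=cv2.imread('pics/w6.png'); cv2.imwrite('pics/v6.png',b)"; python3 go.py .5587 .0927 .145 -8.9
```

```text
tilt 5.5 face end z 0.2531 tip centre tool xz [0.0246 0.2538] n 1139
tip world [0.5798 0.0903 0.0032] [0.55569783 0.0937541  0.25708511]
749 (array([0.57115358, 0.09156486]), np.float64(0.03174214738417478)) ((0.5707285404205322, 0.09180931001901627), 0.0340261235833168)
5
clock 9.2833 at [0.5558 0.0938 0.2574] yaw -8.72 rel [0.01  0.002 0.375] turn 0.0005 F [-0.2  0.3 -0.6] op 0.22727471095344032
```

View pics/v6.png

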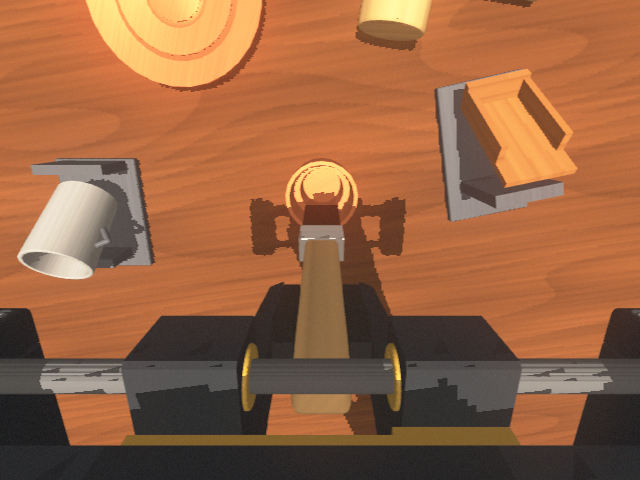

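>>> send_rows(rows="0.011 0.002 0 0;0.011 0.002 0.08 0;0.011 0.002 0.16 0;0.011 0.002 0.24 0;0.011 0.002 0.32 0;0.011 0.002 0.37 0;0.011 0.002 0.4 0;0.011 0.002 0.4 0;0.011 0.002 0.4 0;0.011 0.002 0.4 0", force=20)

```text
clock: 10.12
tool_pos: [0.5601, 0.091, 0.1387]
eef_rot: [0.997, -0.077, 0.001, -0.0]
contact_force: [0.2, 0.9, -0.3]
opening: 0.222
finger_force: 20.0
```

>>> send_rows(rows="0 0 0.01 0;0 0 0.02 0;0 0 0.025 0;0 0 0.025 0;0 0 0.025 0")

```text
clock: 10.53
tool_pos: [0.5592, 0.0907, 0.1301]
eef_rot: [0.997, -0.078, 0.0, 0.0]
contact_force: [-0.8, 0.8, -0.6]
opening: 0.23
finger_force: 20.0
```

>>> send_rows(rows="0 0 0.003 0;0 0 0.006 0;0 0 0.007 0;0 0 0.007 0")

```text
clock: 10.87
tool_pos: [0.5595, 0.0907, 0.1289]
eef_rot: [0.997, -0.078, 0.0, -0.0]
contact_force: [-0.7, 0.1, 6.1]
opening: 0.226
finger_force: 20.0
```

>>> send_rows(rows="0 0 0.003 0;0 0 0.004 0;0 0 0.004 0")

```text
clock: 11.12
tool_pos: [0.5596, 0.0907, 0.1288]
eef_rot: [0.997, -0.078, 0.001, -0.0]
contact_force: [-4.0, 0.1, 14.7]
opening: 0.222
finger_force: 20.0
```

>>> send_rows(rows="0 0 -0.03 0;0 0 -0.12 0;0 0 -0.22 0;0 0 -0.33 0;0 0 -0.44 0;0 0 -0.44 0;0 0 -0.44 0", force=25)

```text
clock: 11.7
tool_pos: [0.5603, 0.0909, 0.2608]
eef_rot: [0.997, -0.078, 0.002, -0.001]
contact_force: [-1.3, -0.1, -1.7]
opening: 0.225
finger_force: 25.0
```

```bash
python3 go.py .633 -.0894 .26 3.7; python3 -c "
from h import *
brush2()
p,d,c=snap('wrist','w7.png'); W=cloud(d,c); w=W[(np.hypot(W[...,0]-.571,W[...,1]-.0908)<.05)&(np.abs(W[...,2]-.084)<.006)]; print(len(w),circ(w[:,:2]))"
```

```text
clock 11.7 at [0.5603 0.0909 0.2608] yaw -8.9 rel [0.332 0.556 0.003] turn -0.035 F [-1.3 -0.1 -1.7] op 0.22484196187361724
tilt 5.5 face end z 0.2183 tip centre tool xz [0.0214 0.2191] n 1137
724 (array([0.57116888, 0.09154473]), np.float64(0.031762083368116145))
```

>>> send_rows(rows="0.332 0.556 0 -0.035;0.332 0.556 0 -0.035;0.332 0.556 0 -0.035;0.332 0.556 0 -0.035;0.332 0.556 0 -0.035;0.332 0.556 0 -0.035;0.332 0.556 0 -0.035;0.332 0.556 0 -0.035;0.332 0.556 0 -0.035")

```text
clock: 12.55
tool_pos: [0.631, -0.0872, 0.2578]
eef_rot: [0.999, 0.034, -0.001, -0.001]
contact_force: [0.6, 0.6, -0.7]
opening: 0.227
finger_force: 25.0
```

```bash
python3 go.py .628 -.0894 .173 3.7; python3 -c "
from h import *
brush2(); p,d,c=snap('wrist','w8.png')
W=cloud(d,c)
for v in (205,215): print([(u,W[v,u].round(3).tolist(),p[v,u].tolist()) for u in range(230,420,12)])"

```

```text
clock 12.55 at [ 0.631  -0.0872  0.2578] yaw 3.86 rel [-0.01   0.007  0.283] turn 0.0005 F [ 0.6  0.6 -0.7] op 0.22713880866272285
tilt 5.5 face end z 0.2594 tip centre tool xz [0.0253 0.2601] n 1134
[(230, [0.612, 0.022, -0.001], [190, 110, 66]), (242, [0.613, 0.007, -0.0], [101, 56, 34]), (254, [0.614, -0.007, -0.002], [104, 62, 39]), (266, [0.615, -0.022, -0.002], [110, 69, 46]), (278, [0.616, -0.036, -0.001], [205, 117, 70]), (290, [0.619, -0.051, 0.011], [89, 75, 70]), (302, [0.628, -0.067, 0.045], [126, 78, 49]), (314, [0.65, -0.08, 0.139], [67, 43, 29]), (326, [0.651, -0.09, 0.138], [68, 48, 31]), (338, [0.629, -0.106, 0.039], [157, 93, 53]), (350, [0.636, -0.116, 0.063], [148, 91, 56]), (362, [0.623, -0.137, 0.0], [121, 101, 93]), (374, [0.624, -0.151, 0.0], [181, 103, 61]), (386, [0.625, -0.165, 0.001], [101, 62, 38]), (398, [0.626, -0.18, 0.0], [144, 85, 50]), (410, [0.626, -0.195, -0.001], [178, 105, 62])]
[(230, [0.6, 0.021, 0.0], [196, 113, 67]), (242, [0.6, 0.007, -0.001], [199, 114, 68]), (254, [0.602, -0.007, -0.001], [106, 65, 40]), (266, [0.603, -0.022, -0.0], [106, 64, 42]), (278, [0.603, -0.037, -0.001], [103, 63, 41]), (290, [0.608, -0.052, 0.012], [90, 78, 70]), (302, [0.619, -0.068, 0.051], [125, 79, 47]), (314, [0.648, -0.081, 0.162], [67, 48, 36]), (326, [0.649, -0.09, 0.162], [64, 43, 32]), (338, [0.649, -0.098, 0.16], [89, 56, 34]), (350, [0.627, -0.116, 0.071], [145, 88, 51]), (362, [0.61, -0.138, -0.001], [99, 67, 49]), (374, [0.612, -0.153, 0.001], [105, 64, 41]), (386, [0.612, -0.167, -0.0], [102, 61, 38]), (398, [0.614, -0.182, 0.001], [188, 108, 64]), (410, [0.615, -0.196, 0.002], [180, 104, 61])]
```

View pics/w8.png

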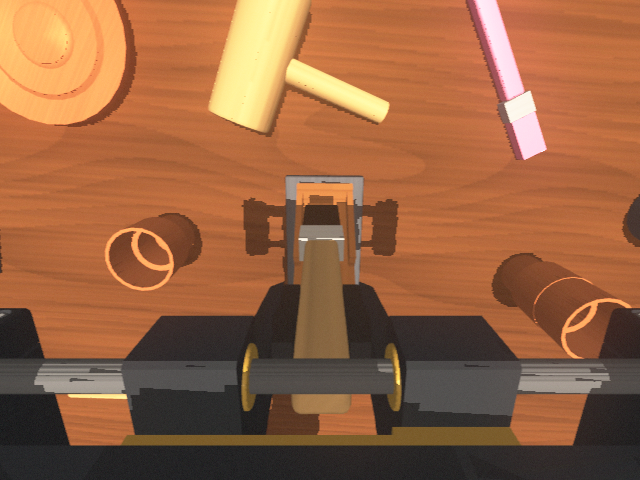

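>>> send_rows(rows="-0.027 0.003 0 0;-0.027 0.003 0.09 0;-0.027 0.003 0.18 0;-0.027 0.003 0.24 0;-0.027 0.003 0.27 0;-0.027 0.003 0.27 0;-0.027 0.003 0.27 0;-0.027 0.003 0.27 0")

```text
clock: 13.32
tool_pos: [0.6248, -0.0907, 0.1792]
eef_rot: [0.999, 0.033, 0.001, 0.0]
contact_force: [0.4, 0.0, -0.8]
opening: 0.227
finger_force: 25.0
```

>>> send_rows(rows="-0.04 0 0.028 0;-0.077 0 0.052 0;-0.115 0 0.065 0;-0.154 0 0.079 0;-0.183 0 0.094 0;-0.211 0 0.111 0;-0.235 0 0.131 0;-0.255 0 0.15 0;-0.255 0 0.15 0;-0.255 0 0.15 0", force=10)

```text
clock: 14.15
tool_pos: [0.5479, -0.0959, 0.1334]
eef_rot: [0.999, 0.032, 0.0, 0.0]
contact_force: [0.5, -0.8, -0.4]
opening: 0.225
finger_force: 10.0
```

```bash
python3 go.py .5467 -.0949 .1314 3.7; python3 -c "
from h import *
brush()"

```

```text
clock 14.15 at [ 0.5479 -0.0959  0.1334] yaw 3.7 rel [-0.004 -0.004  0.007] turn -0.0 F [ 0.5 -0.8 -0.4] op 0.22460761090275333
npx 8348 tilt 43.0 tip centre tool xz [0.0996 0.0936] y -0.0 world tip [ 0.6474 -0.0895  0.0399] rms 0.0006
```

>>> send_rows(rows="-0.004 0 0.006 0;-0.004 0 0.006 0;-0.004 0 0.006 0")

```text
clock: 14.45
tool_pos: [0.5476, -0.0959, 0.1316]
eef_rot: [0.999, 0.032, 0.001, 0.0]
contact_force: [0.8, 0.2, 3.2]
opening: 0.225
finger_force: 10.0
```

>>> send_rows(rows="0 0 0 0;0 0 0 0;0 0 0 0;0 0 0 0;0 0 0 0;0 0 0 0;0 0 0 0;0 0 0 0;0 0 0 0;0 0 0 0", jaw=-1)

```text
clock: 15.28
tool_pos: [0.5462, -0.0959, 0.131]
eef_rot: [0.999, 0.032, 0.0, 0.0]
contact_force: [0.2, 0.6, 0.1]
opening: 0.957
finger_force: 0.0
```

>>> send_rows(rows="0 0 0 0;0 0 -0.05 0;0 0 -0.12 0;0 0 -0.2 0;0 0 -0.3 0;0 0 -0.4 0;0 0 -0.4 0;0 0 -0.4 0")

```text
clock: 15.95
tool_pos: [0.5472, -0.0961, 0.2527]
eef_rot: [0.999, 0.032, 0.002, 0.0]
contact_force: [-0.7, -0.3, -0.3]
opening: 0.997
finger_force: 0.0
```

```bash
python3 go.py .571 .0916 .25 3.7; python3 - <<'E'
from fit import *
p,d,c=snap('wrist','w9.png'); W=cloud(d,c); W1=cloud(*load('w1.png')[1:])
def top(W):
    F=frame(.065); l=(W-[.6305,-.0895,.038])@F; m=(l[...,0]>.012)&(l[...,0]<.03)&(np.abs(l[...,1])<.02)&(l[...,2]>.08)&(l[...,2]<.25); q=l[m]
    k=(l[...,0]>.012)&(np.abs(l[...,1])<.012)&(l[...,2]>0)&(l[...,2]<.05)&(l[...,0]<.03)
    print(len(q),'x',np.median(q[:,0]).round(4),'y',np.percentile(q[:,1],[2,98]).round(4),'z',q[:,2].max().round(4),'slope x/z,y/z',np.polyfit(q[:,2],q[:,0],1)[0].round(3),np.polyfit(q[:,2],q[:,1],1)[0].round(3),'bristle x',np.median(l[k][:,0]).round(4))
top(W1); top(W)
W=cloud(*snap('top','t9.png')[1:]); top(cloud(*load('top1.png')[1:])); top(W)
W=cloud(*snap('scene','s9.png')[1:]); top(cloud(*load('scene1.png')[1:])); top(W)
E
```

```text
clock 15.95 at [ 0.5472 -0.0961  0.2527] yaw 3.69 rel [ 0.119 -0.619  0.009] turn -0.0 F [-0.7 -0.3 -0.3] op 0.9972942091466048
3279 x 0.0159 y [-0.0095  0.0095] z 0.1801 slope x/z,y/z -0.003 0.005 bristle x 0.0162
1915 x 0.0144 y [-0.0099  0.0086] z 0.1713 slope x/z,y/z -0.067 0.003 bristle x 0.0216
260 x 0.0167 y [-0.01    0.0089] z 0.1828 slope x/z,y/z -0.005 0.001 bristle x 0.0173
  return _methods._mean(a, axis=axis, dtype=dtype,
  ret = ret.dtype.type(ret / rcount)
Traceback (most recent call last):
IndexError: index -1 is out of bounds for axis 0 with size 0
```

>>> send_rows(rows="0.394 0 0 0;0.394 0 0 0;0.394 0 0 0;0.394 0 0 0;0.394 0 0 0;0.394 0 0 0;0.394 0 0 0;0.394 0 0 0;0.394 0 0 0;0.394 0 0 0", jaw=1)

```text
clock: 16.88
tool_pos: [0.6636, -0.0885, 0.2514]
eef_rot: [0.999, 0.032, 0.0, 0.0]
contact_force: [0.8, -0.0, -0.0]
opening: 0.268
finger_force: 0.0
```

>>> send_rows(rows="0 0 0.1 0;0 0 0.2 0;0 0 0.3 0;0 0 0.4 0;0 0 0.5 0;0 0 0.57 0;0 0 0.57 0;0 0 0.57 0;0 0 0.57 0")

```text
clock: 17.63
tool_pos: [0.6654, -0.0885, 0.0817]
eef_rot: [0.999, 0.032, 0.001, 0.0]
contact_force: [0.7, -0.6, -0.5]
opening: 0.007
finger_force: 0.0
```

```bash
python3 go.py .6294 -.0900 .077 3.7; python3 - <<'E'
from fit import *
for f in('top1.png','t6.png','scene1.png'): pass
W=cloud(*snap('scene','s10.png')[1:]); F=frame(.065); l=(W-[.6305,-.0895,.038])@F
m=(l[...,0]>.005)&(l[...,0]<.035)&(np.abs(l[...,1])<.01)
for a in np.arange(0,.19,.02):
    q=l[m&(l[...,2]>a)&(l[...,2]<a+.02)]; print(a.round(2),len(q),np.median(q[:,0]).round(4) if len(q) else '')
E
```

```text
clock 17.6333 at [ 0.6654 -0.0885  0.0817] yaw 3.69 rel [-0.12  -0.003  0.015] turn -0.0 F [ 0.7 -0.6 -0.5] op 0.007449463508862614
0.0 51 0.0235
0.02 54 0.0217
0.04 28 0.0203
0.06 5 0.0187
0.08 2 0.0098
0.1 31 0.014
0.12 71 0.0141
0.14 81 0.0121
0.16 85 0.0108
0.18 0
```

>>> send_rows(rows="-0.04 0 0 0;-0.08 0 0 0;-0.1 0 0 0;-0.11 0 0 0;-0.12 0 0 0;-0.12 0 0 0")

```text
clock: 18.18
tool_pos: [0.629, -0.0907, 0.0809]
eef_rot: [0.999, 0.032, 0.001, 0.0]
contact_force: [0.4, 0.0, 1.4]
opening: 0.003
finger_force: 0.4
```

>>> send_rows(rows="-0.005 0 0 0;-0.01 0 0 0;-0.01 0 0 0")

```text
clock: 18.43
tool_pos: [0.6269, -0.0907, 0.0804]
eef_rot: [0.999, 0.032, 0.002, 0.0]
contact_force: [2.8, -0.9, -0.1]
opening: 0.005
finger_force: 1.3
```

>>> send_rows(rows="-0.005 0 0 0;-0.01 0 0 0;-0.01 0 0 0")

```text
clock: 18.68
tool_pos: [0.6261, -0.0907, 0.081]
eef_rot: [0.999, 0.032, 0.004, 0.0]
contact_force: [6.7, -0.2, -0.1]
opening: 0.008
finger_force: 2.6
```

```bash
cat > chk.py <<'E'
from fit import *
W=cloud(*snap('scene','s11.png')[1:]); F=frame(.065); l=(W-[.6305,-.0895,.038])@F
m=(l[...,0]>.005)&(l[...,0]<.035)&(np.abs(l[...,1])<.012)
for a in np.arange(0,.19,.02):
    q=l[m&(l[...,2]>a)&(l[...,2]<a+.02)]; print(a.round(2),len(q),(np.median(q[:,0]).round(4),q[:,2].max().round(4)) if len(q) else '')
E
python3 chk.py
```

```text
0.0 116 (np.float64(0.0165), np.float64(0.0199))
0.02 95 (np.float64(0.0173), np.float64(0.0399))
0.04 17 (np.float64(0.0146), np.float64(0.0598))
0.06 17 (np.float64(0.0151), np.float64(0.0739))
0.08 0 
0.1 0 
0.12 0 
0.14 8 (np.float64(0.0086), np.float64(0.1599))
0.16 15 (np.float64(0.0123), np.float64(0.1779))
0.18 0
```

>>> send_rows(rows="0.03 0 0 0;0.08 0 0 0;0.12 0 0 0;0.12 0 0 0")

```text
clock: 19.07
tool_pos: [0.6596, -0.0881, 0.0797]
eef_rot: [0.999, 0.033, 0.0, -0.0]
contact_force: [0.1, 0.2, -0.1]
opening: 0.002
finger_force: 0.0
```

```bash
python3 chk.py
```

```text
0.0 78 (np.float64(0.016), np.float64(0.0193))
0.02 68 (np.float64(0.0161), np.float64(0.04))
0.04 35 (np.float64(0.0171), np.float64(0.06))
0.06 9 (np.float64(0.0171), np.float64(0.0648))
0.08 1 (np.float64(0.0058), np.float64(0.0805))
0.1 18 (np.float64(0.0128), np.float64(0.1196))
0.12 58 (np.float64(0.0152), np.float64(0.1399))
0.14 66 (np.float64(0.0158), np.float64(0.1598))
0.16 96 (np.float64(0.0161), np.float64(0.1793))
0.18 0
```

>>> send_rows(rows="0 0 -0.1 0;0 0 -0.2 0;0 0 -0.33 0;0 0 -0.46 0;0 0 -0.55 0;0 0 -0.55 0;0 0 -0.55 0", jaw=-1)

```text
clock: 19.7
tool_pos: [0.6576, -0.089, 0.2463]
eef_rot: [0.999, 0.032, 0.001, 0.0]
contact_force: [-0.5, 0.0, -0.8]
opening: 0.513
finger_force: 0.0
```

>>> send_rows(rows="-0.256 -0.617 0 0;-0.256 -0.617 0 0;-0.256 -0.617 0 0;-0.256 -0.617 0 0;-0.256 -0.617 0 0;-0.256 -0.617 0 0;-0.256 -0.617 0 0;-0.256 -0.617 0 0;-0.256 -0.617 0 0")

```text
clock: 20.45
tool_pos: [0.5694, 0.0887, 0.244]
eef_rot: [1.0, 0.031, -0.001, 0.001]
contact_force: [-0.2, -0.7, 0.4]
opening: 1.004
finger_force: 0.0
```

```bash
python3 - <<'E'
from h import *
for _ in range(2):
    p,d,c=snap('wrist','w12.png'); W=cloud(d,c); w=W[(np.hypot(W[...,0]-.571,W[...,1]-.0908)<.05)&(np.abs(W[...,2]-.085)<.005)]; print(len(w),circ(w[:,:2]),cv2.minEnclosingCircle(w[:,:2].astype(np.float32)),w[:,2].mean())
E
python3 go.py .571 .0916 .05 3.7; python3 go.py .571 .0916 .05 3.7
```

```text
987 (array([0.57096035, 0.09168556]), np.float64(0.0318406217201599)) ((0.5705169439315796, 0.09159640222787857), 0.0340106338262558) 0.08433394242541453
995 (array([0.57098123, 0.09166996]), np.float64(0.03185132369108604)) ((0.5705707669258118, 0.09139641374349594), 0.034191377460956573) 0.08429568868856872
clock 20.55 at [0.5697 0.0889 0.2444] yaw 3.52 rel [ 0.005 -0.009  0.648] turn -0.0005 F [ 0.4 -0.5  0.1] op 0.998443234436644
clock 20.55 at [0.5697 0.0889 0.2444] yaw 3.52 rel [ 0.005 -0.009  0.648] turn -0.0005 F [ 0.4 -0.5  0.1] op 0.998443234436644
```

>>> send_rows(rows="0.005 -0.007 0 0;0.005 -0.007 0.1 0;0.005 -0.007 0.2 0;0.005 -0.007 0.3 0;0.005 -0.007 0.4 0;0.005 -0.007 0.45 0;0.005 -0.007 0.45 0;0.005 -0.007 0.45 0")

```text
clock: 21.22
tool_pos: [0.5709, 0.0928, 0.1095]
eef_rot: [0.999, 0.032, -0.001, 0.0]
contact_force: [0.5, -0.4, -0.0]
opening: 1.002
finger_force: 0.0
```

```bash
python3 go.py .571 .0916 .05 3.7
```

```text
clock 21.2167 at [0.5709 0.0928 0.1095] yaw 3.66 rel [0.    0.004 0.198] turn -0.0001 F [ 0.5 -0.4 -0. ] op 1.001923582342903
```

>>> send_rows(rows="0 0.004 0 0;0 0.004 0.07 0;0 0.004 0.14 0;0 0.004 0.198 0;0 0.004 0.198 0;0 0.004 0.198 0")

```text
clock: 21.72
tool_pos: [0.5716, 0.092, 0.0515]
eef_rot: [0.999, 0.032, 0.001, -0.0]
contact_force: [-0.3, -0.7, -0.2]
opening: 1.0
finger_force: 0.0
```

>>> send_rows(rows="0 0 0 0;0 0 0 0;0 0 0 0;0 0 0 0;0 0 0 0;0 0 0 0;0 0 0 0;0 0 0 0", jaw=1, force=15)

```text
clock: 22.38
tool_pos: [0.5721, 0.0919, 0.0519]
eef_rot: [0.999, 0.032, 0.001, 0.0]
contact_force: [-0.3, -0.5, 7.8]
opening: 0.778
finger_force: 14.8
```

```bash
python3 go.py .549 -.348 .31 3.7
```

```text
clock 22.3833 at [0.5721 0.0919 0.0519] yaw 3.68 rel [-0.169  1.458 -0.861] turn -0.0001 F [-0.3 -0.5  7.8] op 0.7784930732726797
```

>>> send_rows(rows="0 0 -0.05 0;0 0 -0.15 0;0 0 -0.27 0;0 0 -0.4 0;0 0 -0.53 0;0 0 -0.66 0;0 0 -0.77 0;0 0 -0.86 0;0 0 -0.86 0;0 0 -0.86 0", force=25)

```text
clock: 23.22
tool_pos: [0.5713, 0.0922, 0.3099]
eef_rot: [0.999, 0.032, 0.001, -0.0]
contact_force: [0.2, -0.6, -3.0]
opening: 0.777
finger_force: 24.6
```

>>> send_rows(rows="-0.1 0.1 0 0;-0.1 0.2 0 0;-0.1 0.3 0 0;-0.1 0.4 0 0;-0.1 0.5 0 0;-0.1 0.6 0 0;-0.1 0.7 0 0;-0.1 0.75 0 0;-0.1 0.75 0 0")

```text
clock: 23.97
tool_pos: [0.5536, -0.1399, 0.3063]
eef_rot: [1.0, 0.029, -0.002, 0.001]
contact_force: [-0.5, -0.4, -1.3]
opening: 0.783
finger_force: 24.6
```

```bash
python3 go.py .549 -.348 .26 3.7; python3 - <<'E'
from h import *
p,d,c=snap('wrist','w13.png'); W=cloud(d,c); w=W[(np.hypot(W[...,0]-.549,W[...,1]+.348)<.05)&(np.abs(W[...,2]-.13)<.006)]; print(len(w),circ(w[:,:2]),cv2.minEnclosingCircle(w[:,:2].astype(np.float32)),w[:,2].mean())
s=sensors.get_state(); M=R.from_quat(s['eef_rot']).as_matrix(); L=(W-s['tool_pos'])@M
m=(np.hypot(L[...,0],L[...,1])<.05)&(L[...,2]<-.02)&(L[...,2]>-.06); l=L[m]; print(len(l),'rim z tool',np.percentile(l[:,2],[5,50,95]).round(4),'x range',l[:,0].min(),l[:,0].max(),l[:,1].min(),l[:,1].max())
k=l[np.abs(l[:,2]-np.median(l[:,2]))<.006]; print(circ(k[:,:2]), np.linalg.lstsq(np.c_[k[:,:2],np.ones(len(k))],k[:,2],rcond=None)[0].round(3))
E
```

```text
clock 23.9667 at [ 0.5536 -0.1399  0.3063] yaw 3.27 rel [-0.054  0.691  0.156] turn -0.0012 F [-0.5 -0.4 -1.3] op 0.7828963687551935
1220 (array([ 0.54836659, -0.34711784]), np.float64(0.031931705049041643)) ((0.5477514863014221, -0.3476925790309906), 0.034602515399456024) 0.1287007595719946
12581 rim z tool [-0.0531 -0.0325 -0.0221] x range -0.03654380193854257 0.03242771164721998 -0.048640482653708864 0.04921359684920146
(array([-0.00011788,  0.00176304]), np.float64(0.034243897753052116)) [-0.009 -0.001 -0.032]
```

>>> send_rows(rows="-0.05 0.15 0 0;-0.05 0.3 0 0;-0.05 0.42 0 0;-0.052 0.55 0 0;-0.052 0.65 0 0;-0.052 0.69 0 0;-0.052 0.69 0.08 0;-0.052 0.69 0.156 0;-0.052 0.69 0.156 0;-0.052 0.69 0.156 0")

```text
clock: 24.85
tool_pos: [0.5531, -0.3389, 0.26]
eef_rot: [0.999, 0.034, -0.002, -0.002]
contact_force: [0.5, -0.5, -1.5]
opening: 0.776
finger_force: 24.6
```

>>> send_rows(rows="0 0 0 0;0 0 0 0;0 0 0 0")

```text
clock: 25.1
tool_pos: [0.5543, -0.3418, 0.2633]
eef_rot: [0.999, 0.033, 0.001, 0.001]
contact_force: [-0.5, -0.7, -1.8]
opening: 0.776
finger_force: 24.6
```

```bash
python3 go.py .549 -.3475 .185 3.7; python3 - <<'E'
from h import *
p,d,c=snap('wrist','w14.png'); W=cloud(d,c); s=sensors.get_state(); M=R.from_quat(s['eef_rot']).as_matrix(); L=(W-s['tool_pos'])@M
l=L[(np.hypot(L[...,0],L[...,1])<.0355)&(np.abs(L[...,2]+.034)<.006)&(np.hypot(L[...,0],L[...,1])>.024)]
print('held cup in tool',len(l),circ(l[:,:2]),cv2.minEnclosingCircle(l[:,:2].astype(np.float32)),np.median(l[:,2]))
w=W[(np.hypot(W[...,0]-.549,W[...,1]+.348)<.05)&(np.abs(W[...,2]-.13)<.006)]; print(len(w),circ(w[:,:2]) if len(w)>20 else '')
p,d,c=snap('scene','s14.png'); W=cloud(d,c); w=W[(np.hypot(W[...,0]-.549,W[...,1]+.348)<.06)]; a=w[np.abs(w[:,2]-.245)<.03]
for lo,hi in((.05,.12),(.22,.24),(.26,.285)):
    q=w[(w[:,2]>lo)&(w[:,2]<hi)]; print(lo,hi,len(q),circ(q[:,:2]) if len(q)>20 else '')
E
```

```text
clock 25.1 at [ 0.5543 -0.3418  0.2633] yaw 3.74 rel [-0.02   0.018  0.261] turn 0.0001 F [-0.5 -0.7 -1.8] op 0.7762765473001132
held cup in tool 5183 (array([-0.00028939, -0.00025478]), np.float64(0.031912173484967256)) ((-3.780579936574213e-05, -1.1723697753041051e-05), 0.035547737032175064) -0.03261383559976061
656 (array([ 0.54889533, -0.34803938]), np.float64(0.03171857306938936))
0.05 0.12 915 (array([ 0.55052873, -0.34814136]), np.float64(0.03175702772062833))
0.22 0.24 201 (array([ 0.55497018, -0.34169977]), np.float64(0.023855512907714604))
0.26 0.285 584 (array([ 0.5530558 , -0.33954471]), np.float64(0.035348446345844296))
```

>>> send_rows(rows="-0.018 0.019 0 0;-0.018 0.019 0.1 0;-0.018 0.019 0.17 0;-0.018 0.019 0.17 0;-0.018 0.019 0.17 0;-0.018 0.019 0.17 0;-0.018 0.019 0.17 0")

```text
clock: 25.78
tool_pos: [0.5494, -0.3488, 0.2126]
eef_rot: [0.999, 0.032, 0.001, 0.001]
contact_force: [0.4, 0.4, -2.2]
opening: 0.776
finger_force: 24.6
```

```bash
python3 go.py .549 -.3477 .14 3.7; python3 - <<'E'
from h import *
p,d,c=snap('scene','s15.png'); W=cloud(d,c); w=W[(np.hypot(W[...,0]-.549,W[...,1]+.348)<.06)]
for lo,hi in((.09,.125),(.162,.19),(.205,.24)):
    q=w[(w[:,2]>lo)&(w[:,2]<hi)]; print(lo,hi,len(q),circ(q[:,:2]) if len(q)>20 else '')
E
```

```text
clock 25.7833 at [ 0.5494 -0.3488  0.2126] yaw 3.69 rel [-0.002 -0.004  0.242] turn -0.0 F [ 0.4  0.4 -2.2] op 0.7759487977228486
0.09 0.125 613 (array([ 0.55045681, -0.34800055]), np.float64(0.03167868682132063))
0.162 0.19 251 (array([ 0.54997509, -0.34875227]), np.float64(0.024043841424321536))
0.205 0.24 752 (array([ 0.54886944, -0.34647731]), np.float64(0.035063641643250806))
```

>>> send_rows(rows="0 -0.003 0.05 0;0 -0.003 0.1 0;0 -0.003 0.14 0;0 -0.003 0.17 0;0 -0.003 0.195 0;0 -0.003 0.21 0;0 -0.003 0.21 0;0 -0.003 0.21 0")

```text
clock: 26.5
tool_pos: [0.5485, -0.3473, 0.148]
eef_rot: [0.999, 0.032, 0.0, 0.0]
contact_force: [0.4, 0.7, -1.7]
opening: 0.781
finger_force: 24.6
```

>>> send_rows(rows="0 0 0.004 0;0 0 0.008 0;0 0 0.012 0;0 0 0.012 0")

```text
clock: 26.83
tool_pos: [0.5483, -0.3471, 0.1442]
eef_rot: [0.999, 0.032, 0.0, 0.0]
contact_force: [-0.0, 0.7, -1.1]
opening: 0.776
finger_force: 24.6
```

>>> send_rows(rows="0 0 0.003 0;0 0 0.006 0;0 0 0.006 0")

```text
clock: 27.08
tool_pos: [0.5482, -0.3471, 0.1423]
eef_rot: [0.999, 0.032, -0.0, -0.0]
contact_force: [-0.6, -0.1, -1.4]
opening: 0.775
finger_force: 24.6
```

>>> send_rows(rows="0 0 0.003 0;0 0 0.004 0;0 0 0.004 0")

```text
clock: 27.33
tool_pos: [0.5487, -0.3471, 0.142]
eef_rot: [0.999, 0.032, 0.0, 0.0]
contact_force: [-1.7, 2.0, 4.3]
opening: 0.775
finger_force: 24.6
```

>>> send_rows(rows="0 0 0 0;0 0 0 0;0 0 0 0;0 0 0 0;0 0 0 0;0 0 0 0;0 0 0 0;0 0 0 0", jaw=-1)

```text
clock: 28.0
tool_pos: [0.5483, -0.3471, 0.1412]
eef_rot: [0.999, 0.032, 0.0, 0.0]
contact_force: [0.0, -0.7, 0.1]
opening: 0.999
finger_force: 0.0
```

>>> send_rows(rows="0 0 -0.04 0;0 0 -0.1 0;0 0 -0.2 0;0 0 -0.3 0;0 0 -0.42 0;0 0 -0.5 0;0 0 -0.5 0;0 0 -0.5 0")

```text
clock: 28.67
tool_pos: [0.5491, -0.3476, 0.2938]
eef_rot: [0.999, 0.032, 0.002, 0.001]
contact_force: [-0.7, -0.3, 0.4]
opening: 0.998
finger_force: 0.0
```

>>> send_rows(rows="-0.5 0 0 0;-0.5 0 0 0;-0.5 0 0 0;-0.5 0 0 0;-0.5 0 0 0;-0.5 0 0 0;-0.5 0 0 0")

```text
clock: 29.25
tool_pos: [0.3995, -0.3563, 0.2908]
eef_rot: [0.999, 0.033, 0.0, -0.0]
contact_force: [0.1, 0.0, 0.1]
opening: 0.997
finger_force: 0.0
```

```bash
python3 chk.py; python3 - <<'E'
from h import *
for n in('top','scene'):
    p,d,c=snap(n,n+'F.png'); W=cloud(d,c); w=W[(np.hypot(W[...,0]-.549,W[...,1]+.348)<.06)]
    for lo,hi in((.05,.085),(.095,.125),(.14,.168),(.172,.182)):
        q=w[(w[:,2]>lo)&(w[:,2]<hi)]; print(n,lo,hi,len(q),circ(q[:,:2]) if len(q)>20 else '',w[:,2].max())
    q=w[w[:,2]>.17]; print('rim plane',np.linalg.lstsq(np.c_[q[:,:2]-[.549,-.348],np.ones(len(q))],q[:,2],rcond=None)[0].round(3))
cv2.imwrite('pics/vF.png',cv2.imread('pics/sceneF.png'))
E
```

```text
0.0 112 (np.float64(0.0166), np.float64(0.02))
0.02 116 (np.float64(0.0164), np.float64(0.0398))
0.04 112 (np.float64(0.0167), np.float64(0.0599))
0.06 105 (np.float64(0.016), np.float64(0.0798))
0.08 102 (np.float64(0.0161), np.float64(0.1))
0.1 102 (np.float64(0.0162), np.float64(0.1196))
0.12 100 (np.float64(0.0157), np.float64(0.1399))
0.14 99 (np.float64(0.0158), np.float64(0.1598))
0.16 99 (np.float64(0.0162), np.float64(0.1795))
0.18 0 
top 0.05 0.085 73 (array([ 0.54817875, -0.34835917]), np.float64(0.03305471726505105)) 0.18149185761751097
top 0.095 0.125 327 (array([ 0.54572353, -0.34140482]), np.float64(0.022043565262207125)) 0.18149185761751097
top 0.14 0.168 204 (array([ 0.54645021, -0.34557546]), np.float64(0.0313787751274848)) 0.18149185761751097
top 0.172 0.182 189 (array([ 0.54677235, -0.34698806]), np.float64(0.03192132257793422)) 0.18149185761751097
rim plane [ 0.001 -0.002  0.176]
scene 0.05 0.085 344 (array([ 0.55035891, -0.34816839]), np.float64(0.0320544297640497)) 0.17785635069386962
scene 0.095 0.125 311 (array([ 0.55010133, -0.34836389]), np.float64(0.0323565345434303)) 0.17785635069386962
scene 0.14 0.168 541 (array([ 0.54921714, -0.34700519]), np.float64(0.03165710342353101)) 0.17785635069386962
scene 0.172 0.182 143 (array([ 0.54864927, -0.34738149]), np.float64(0.03188233192624262)) 0.17785635069386962
rim plane [-0.    -0.001  0.173]
```

View pics/vF.png

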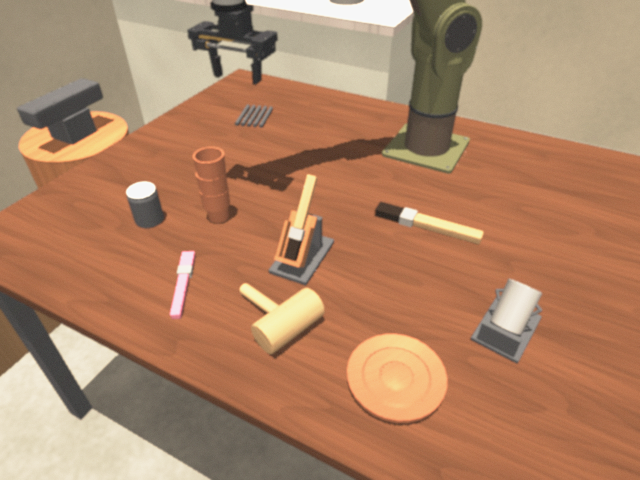

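The final picture shows the cup nested upright on the stack (208,185). The brush lies flat in its rest (303,215), and nothing else has moved.

```bash
python3 -c "
from plant import finish_job
print(finish_job())"
```

```text
the job is handed in; nothing more can be done
None
```

The job is handed in at about 29 s: brush dipped, dabbed in the cup and laid back flat in its rest (one nudge with the closed fingers was needed to seat it), then the cup nested level in the stack; the stack, mallet, tray and tin look unmoved.

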